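# Show the customer the labelled glass sample

### The job

Lift the loose metal cover off the sample rack and stand it upright on the middle of the cork mat, leaving it there. Then take out the notched glass plate by its clear end (the corner notch marks the frosted, labelled end, which stays uncovered) and finish while holding it in the air over the middle of the light pad, tipped about half-way from upright to flat so that the label faces up towards the customer across the counter from the robot, sloping like the price card. Leave the un-notched plate in its slot and everything else where it is.

Things in the scene. Friction and masses are not known exactly. Their poses are not given: they have to be found in the camera images.
- cover_knob (a point): centre of the wooden knob (26 mm across, 34 mm tall, upright) on the loose aluminium cover, 101 mm above the cover's lower rim. The cover is an upside-down box, 132 (x) x 108 (y) mm outside, 84 mm tall plus knob, walls 4 mm, about 250 g; it stands on the counter over the fixed rack with 4 mm play all round: lift it straight up by at least 75 mm.
- rack_top (a point): centre of the top face of the fixed wooden rack, 116 (x) x 92 (y) mm, 28 mm tall. Two slots along x, 30 mm either side of the middle in y, each 103 mm long, 9.6 mm wide, 16 mm deep, hold the notched and the un-notched plate. It may stand at any yaw and is the same either way round.
- plate_center (a point): centre of the notched glass plate, 100 mm long (x), 8 thick (y), 56 high (z), about 110 g. It stands on a long edge in a slot, top 68 mm above the counter. The last 38 mm at +x is frosted, with a 12 x 12 mm notch in its upper corner; the 62 mm at -x is clear. The paper label is on the frosted end's +y face only. Notch uppermost and label towards you, the notch is at the upper left.
- label (a point): middle of the frosted end of the notched plate, 31 mm along +x from the plate's centre, half-way through its thickness; axes as the plate's (+y points out of the label face).
- blank_center (a point): centre of the other glass plate, same 100 x 8 x 56 mm and same glass, without notch, frosting or label; stands in the other slot. Leave it there.
- mat_top (a point): centre of the top face of the fixed cork mat, 170 x 150 mm, 4 mm thick.
- pad_top (a point): centre of the top face of the fixed flat light pad, white with a grey rim, 180 x 140 mm, 8 mm thick.
- card_face (a point): middle of the plain price card on its fixed stand beyond the work area; the card slopes at 45 degrees and faces up and across the counter to the customer: its z axis points out of its face, along world (0.71, 0, 0.71).
- pot_mid (a point): bystander, leave alone: open steel water bowl, 72 mm across, 60 mm tall; the point is on its axis about half-way up.
- cup_mid (a point): bystander, leave alone: open clear cup, 68 mm across, 85 mm tall; the point is on its axis about half-way up.
- jar_mid (a point): bystander, leave alone: closed glass jar, 52 mm across, 65 mm tall; the point is on its axis about half-way up.
- marver_mid (a point): bystander, leave alone: dark steel disc, 44 mm across, 22 mm tall; the point is on its axis about half-way up.
- coil_mid (a point): bystander, leave alone: brass ring, 52 mm across, 20 mm tall; the point is on its axis about half-way up.
- paddle_grip (a point): bystander, leave alone: wooden-handled spatula, 200 mm long, lying on the counter; the point is in its handle.
There are look-alikes about, which are no part of the job. What is shaped like the part that bears pad_top but pink is not meant.

How it is judged (in metres and radians):
On the way, in this order (a step that is already met when the one before it is completed fails the run):
1. the cover stands upright on the cork mat, let go (horizontal distance between cover_knob and mat_top below 0.05 m and angle between cover_knob's own z axis and vertical below 0.1 rad and height (world z) of cover_knob below 0.112 m and contact force between cover and the fingers below 0.1 N), for 0.3 s.
2. the notched plate is gripped and clear of the rack (height (world z) of plate_center above 0.08 m and contact force between plate and the fingers above 0.5 N), for 0.2 s.
At the end, for the whole second after the job is handed in: Cover upright on the mat, let go, within 50 mm of its middle. Notched plate held still by the fingers only, centre 70-350 mm up and within 70 mm of the pad's middle; label normal within 60 deg of vertical and within 43 deg of the card's; grasp point over 34 mm from the frosted end's middle (all of step 1 and contact force between plate and the fingers above 0.5 N and horizontal distance between plate_center and pad_top below 0.07 m and height (world z) of plate_center between 0.07 and 0.35 m and contact force between plate and pad below 0.05 N and contact force between plate and table below 0.05 N and angle between label's own y axis and vertical below 1.05 rad and angle between the y axis of label and the z axis of card_face, either way round below 0.75 rad and distance between the grasp point and label above 0.034 m and linear speed of plate below 0.05 m/s); the arm keeps its last pose, push and grip.
It fails at once if the un-notched plate is disturbed (distance of blank_center from where it was at the start of the episode above 0.02 m).
It fails at once if a bystander is disturbed (distance of any of pot_mid, cup_mid, jar_mid, marver_mid, coil_mid, paddle_grip from where it was at the start of the episode above 0.03 m).
It also fails if it takes over 64 s, if anything falls off the work surface, if the arm or the gripper's body presses on something with over 40 N, if the wrist force passes 120 N, or if a joint passes its speed limit or range.

### The arm

A 6-joint arm with a two-finger parallel gripper is mounted at the origin on the work surface. World frame = base frame: x ahead of the robot, y to its left, z up, the work surface at z = 0. Lengths are in m, angles in degrees, forces in N, time in s.
With the tool pointing down it reaches from about 0.375 to 0.9 m from the base axis. Payload 3.1 kg.
Tool frame: the origin (TCP) lies where the fingers leave the gripper's body, on its centre line; the fingertips stand bot.tips_ahead ahead of it and the grasp point (between the pads) lies 51 mm ahead of it (bot.tips_ahead is the distance from the TCP to the fingertips, in m); z points along the fingers, x is the direction in which the jaws open and shut, and the axes are right-handed (so a half turn about z gives the same grasp; the last joint's range is limited). The gripper opens to 87 mm and grips with 3 to 60 N. Pads are 19 mm wide; open, the fingers measure 117 mm over their backs; the gripper's body (75 mm by 190 mm) begins 51 mm behind the grasp point.
Start: joints at [63.684, 30.224, 82.088, -0, 67.689, -10.227], TCP at [0.173, 0.601, 0.292] pointing down, gripper open.
Joint ranges: [-176.69, 176.69], [-43.24, 126.21], [12.49, 139.97], [-82, 262], [0, 151.66], [-163.58, 163.58]. Speed limits (degrees/s): [159.86, 159.86, 180, 180, 180, 180].

### API

Orientations are given as a 3x3 rotation matrix whose columns are the frame's x, y, z axes.
In Python, from rig import bot, vision, nets gives the robot as it stands.
- The arm moves only by the tool play_rows, never from a script. Its argument "series" is a list of rows, each an object of numbers: "tx", "ty", "tz": the shift along the world's x, y, z as a fraction of full scale; "turn": the turn about the world's z as a fraction of full scale. A call has 1 to 10 rows; each row shifts and turns the commanded pose from where the row before left it; what a row does not reach is not made up. Full scale, the value 1, is 0.8 m for a shift and 60 degrees for a turn. A row lasts 1/10 s, in which the tool goes at most 50 mm and 8.59 degrees, less where a joint would pass 70% of its speed; a pose out of reach is approached as far as the arm can. A call with a number of a shift or a turn outside -1 to 1 is refused whole. A call with a gripper value outside its range is refused whole. "gripper" is the opening, from 0 (shut) to 1 (fully open), set as the call begins (left out, the last holds). The fingers move at their own pace and stop on an object; the grip force is fixed at half the most. Time passes only in rows, so rows that do not move let the fingers close. It gives the time, the measured TCP pose, the force and the opening at its end, in the units of the state.
- bot.read_state(): the state, without advancing time (a new reading comes with each control period).
- vision.capture(name): name is "scene" or "top"; returns a dict with "pixels" (420x560x3 uint8, blue, green, red), "fx", "fy", "cx", "cy" (pixels), "D" ([k1, k2, p1, p2, k3] as OpenCV has them; the pictures are not rectified), "extrinsics" (4x4, takes a point from camera to world coordinates). Camera axes: x right, y down, z forward; pixel columns grow to the right and rows downward; lengths in m; the calibration is good to about 2 mm. A picture is of the moment at which its call begins. There is no depth.
- bot.hand_in(): hands the job in, once; it reports no verdict.
Trained networks look in a picture, given as the dict that the camera call returned (one of the last four; its "shot" number tells which), for a name from the list of things; names that differ only in an ending like _2 or _b are one class to them, and where a whole thing is asked for, a point or a joint stands for the part that bears it (a point fixed in the world has none). Each returns a list of dicts, best first, with "confidence" (0 to 1); they miss things now and then, are a little off and sometimes report something else, mostly with a low value. They report only what shows in the picture. A call takes as long as a camera call. They do not tell look-alikes from the thing itself.
- nets.look_for(picture, query): "at" ([column, row] as shares, 0 to 1, of the picture: columns of its width, rows of its height, amid what is visible of it).
- nets.masks_of(picture, query): "region" (420x560 bool, what is visible of it) and "at" ([column, row] as shares, 0 to 1, of the picture: columns of its width, rows of its height, amid what is visible of it).
The state is a dict: "time_s": time; "joint_positions": joint angles; "qvel": joint speeds; "tau": joint torques, N m; "position": TCP position; "tcp_rot": TCP orientation; "force": force on the tool from outside, world axes, zero at the start; "moment": the same for the moment, N m; "opening": opening from 0.0 (shut) to 1.0 (fully open).
Only numpy, scipy, OpenCV 4.12 (cv2) and the standard library are available. Lean on these libraries where they do the work, as an engineer would, in place of code of your own. Each camera call takes 0.05 s, during which the arm holds its last target.

## Working session

There is one attempt and no reset: what is moved stays moved. The work goes in short steps, Python scripts to look and compute and a tool call to move; the robot and the scene stay as the last step left them, time stands still between calls to the robot, and variables do not carry over. Pictures are saved under pics/ and viewed, and the job is handed in when it is done.

Besides the shell and the picture viewer there is one more tool, called by a JSON object that holds its "fn" and its "kwargs". play_rows: Moves the arm, as the interface text tells. Shift numbers are shares of 0.8 m and turn numbers shares of 60 degrees, none past 1 either way. Its arguments: {"type":"object","properties":{"series":{"type":"array"},"gripper":{"type":"number"}},"required":["series"]}

```bash
ls -la; mkdir -p pics; cat > h.py <<'E'
from rig import bot, vision, nets
import numpy as np, cv2
def cap(n,save=None):
    p=vision.capture(n)
    if save: cv2.imwrite('pics/'+save,p['pixels'])
    return p
def K(p): return np.array([[p['fx'],0,p['cx']],[0,p['fy'],p['cy']],[0,0,1.]])
def back(p,uv,z):
    uv=np.array(uv,float).reshape(-1,1,2)
    n=cv2.undistortPoints(uv,K(p),np.array(p['D'],float)).reshape(-1,2)
    E=np.array(p['extrinsics']);d=np.c_[n,np.ones(len(n))]@E[:3,:3].T;o=E[:3,3]
    return o+d*((z-o[2])/d[:,2])[:,None]
def proj(p,X):
    E=np.linalg.inv(np.array(p['extrinsics']))
    r,_=cv2.Rodrigues(E[:3,:3])
    return cv2.projectPoints(np.array(X,float).reshape(-1,3),r,E[:3,3],K(p),np.array(p['D'],float))[0].reshape(-1,2)
E
python3 - <<'E'
from h import *
print(bot.tips_ahead,[a for a in dir(bot) if a[0]!='_']); print(bot.read_state())
for n in('scene','top'):
    p=cap(n,n+'0.png'); print(n,np.round(p['extrinsics'],3).tolist(),p['fx'],p['D'])
    for q in ['cover_knob','rack_top','mat_top','pad_top','card_face','pot_mid','cup_mid','jar_mid','marver_mid','coil_mid','paddle_grip','plate_center','blank_center']:
        print(q,[(np.round(np.array(r['at'])*[560,420],1).tolist(),round(r['confidence'],2)) for r in nets.look_for(p,q)[:3]])
E
```

```text
total 12
drwxr-xr-x  3 agent agent 4096 Dec  7 03:29 .
drwxr-xr-x 23 root  root  4096 Dec  7 03:29 ..
drwxr-xr-x  2 agent agent 4096 Dec  7 03:29 pics
0.0697 ['PlanningError', 'hand_in', 'read_state', 'tips_ahead']
{'time_s': 0.0, 'joint_positions': array([ 6.36835825e+01,  3.02785800e+01,  8.21553580e+01, -1.63146007e-03,
        6.76902699e+01, -1.02269740e+01]), 'qvel': array([-0.06393809, -0.0722996 ,  0.0279385 , -0.00092007, -0.01633756,
       -0.08037328]), 'tau': array([ 2.28512454e-04, -4.40047252e+01, -1.76592779e+01,  6.33102749e-02,
        5.83349273e-02, -1.72621135e-04]), 'position': array([0.17292364, 0.59999706, 0.29128133]), 'tcp_rot': array([[ 2.77126214e-01,  9.60833067e-01, -9.37449674e-04],
       [ 9.60831146e-01, -2.77127567e-01, -1.95483857e-03],
       [-2.13806668e-03, -3.58993835e-04, -9.99997650e-01]]), 'force': array([ 0.34036203, -0.19462323,  0.08046484]), 'moment': array([ 0.01588681,  0.05991513, -0.03463777]), 'opening': 1.0016749743955367}
scene [[0.258, 0.549, -0.795, 1.444], [0.966, -0.144, 0.213, -0.254], [0.003, -0.823, -0.568, 0.778], [0.0, 0
[... 525 characters left out ...]
 [([374.9, 272.8], 0.37)]
top [[-0.015, -0.991, 0.13, 0.291], [-1.0, 0.015, -0.006, 0.01], [0.004, -0.13, -0.991, 1.617], [0.0, 0.0, 0.0, 1.0]] 466.4681146325042 [0.01109288 0.         0.         0.         0.        ]
cover_knob [([237.2, 240.1], 0.74), ([385.0, 197.4], 0.6)]
rack_top []
mat_top [([275.0, 187.6], 0.96)]
pad_top [([153.0, 285.6], 0.88), ([188.9, 209.6], 0.69)]
card_face [([280.1, 127.0], 0.78)]
pot_mid [([274.2, 126.0], 0.67)]
cup_mid [([336.0, 138.7], 0.84), ([191.0, 207.8], 0.66)]
jar_mid [([237.5, 244.1], 0.46), ([277.3, 125.1], 0.15)]
marver_mid []
coil_mid [([160.5, 153.5], 0.57)]
paddle_grip [([407.5, 148.3], 0.57)]
plate_center [([408.0, 149.9], 0.55)]
blank_center []
```

```bash
python3 -c "
import cv2
for n in('scene','top'):
    a=cv2.imread(f'pics/{n}0.png'); cv2.imwrite(f'pics/{n}0b.png',cv2.resize(a[60:],None,fx=1.42,fy=1.42,interpolation=cv2.INTER_CUBIC))"
```

```text
(no output)
```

View pics/scene0b.png

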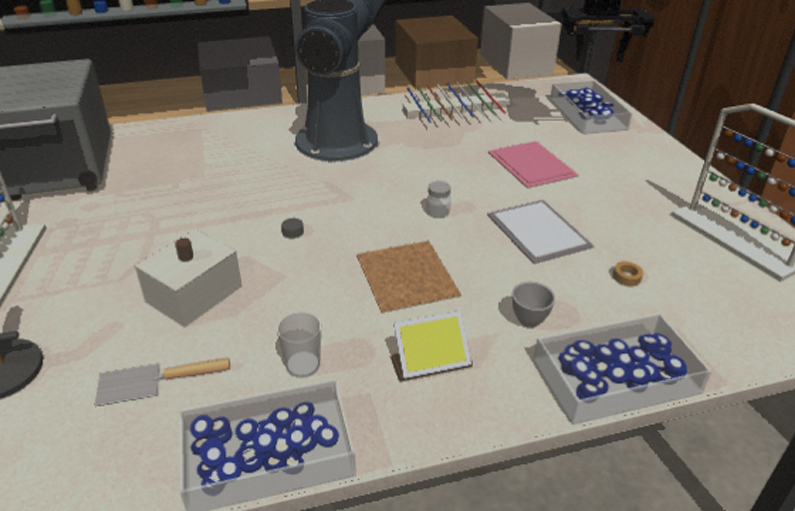

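View pics/top0b.png

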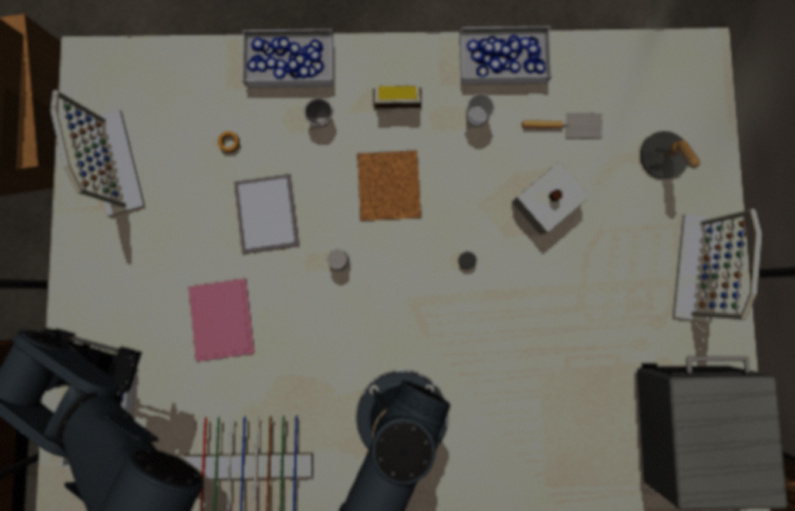

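The white pad is at top (188,209), with the pink look-alike at (153,286). The cork mat is at (274,187), the cover at (385,197) and the price card at (280,127). The arm is clear of the work area.

```bash
python3 - <<'E'
from h import *
p=cap('top'); s=cap('scene')
a=p['pixels']
crop=a[160:240,340:430]; cv2.imwrite('pics/cov.png',cv2.resize(crop,None,fx=8,fy=7,interpolation=cv2.INTER_CUBIC))
print('knob z.110 top',back(p,[390.5,197.5],.11))
def lm(pic,q,z,name,sel=None):
    for r in nets.masks_of(pic,q)[:3]:
        m=r['region'].astype(np.uint8); c,_=cv2.findContours(m,0,2)
        if not c: continue
        c=max(c,key=cv2.contourArea); w=back(pic,c.reshape(-1,2),z)[:,:2].astype(np.float32)
        print(name,q,round(r['confidence'],2),(np.array(r['at'])*[560,420]).round(1),'mean',back(pic,np.array(r['at'])*[560,420],z).round(3),'rect',cv2.minAreaRect(w))
for pic,n in((p,'top'),(s,'scene')):
    for q,z in(('mat_top',.004),('pad_top',.008),('cover_knob',.084),('pot_mid',.03),('cup_mid',.04),('jar_mid',.03),('marver_mid',.01),('coil_mid',.01),('paddle_grip',.01),('card_face',.05)): lm(pic,q,z,n)
E
```

```text
knob z.110 top [[ 0.50712992 -0.35827535  0.11      ]]
top mat_top 0.85 [274.2 190.1] mean [[0.555 0.022 0.004]] rect ((0.5555475354194641, 0.024612128734588623), (0.1765589714050293, 0.15618634223937988), 1.7585219144821167)
top pad_top 0.63 [187.9 208.9] mean [[0.492 0.323 0.008]] rect ((0.48953741788864136, 0.3248152732849121), (0.1802656650543213, 0.13962668180465698), 7.193015098571777)
top pad_top 0.6 [155.6 284. ] mean [[0.237 0.429 0.008]] rect ((0.2359820008277893, 0.4304329454898834), (0.18357890844345093, 0.14540265500545502), 7.276211261749268)
top cover_knob 0.91 [386.4 199. ] mean [[ 0.506 -0.351  0.084]] rect ((0.5038505792617798, -0.3535447418689728), (0.10923302918672562, 0.14923618733882904), 38.694854736328125)
top pot_mid 0.77 [225.8 137.4] mean [[0.739 0.189 0.03 ]] rect ((0.7356517910957336, 0.1965322643518448), (0.06668806076049805, 0.06820932775735855), 89.20552825927734)
top cup_mid 0.78 [337.2 137.3] mean [[ 0.731 -0.2    0.04 ]] rect ((0.7324634194374084, -0.2008730173110962), (0.06616034358739853, 0.07891064882278442), 88.37400817871094)
top jar_mid 0.5 [2
[... 2238 characters left out ...]
ver_mid 0.74 [204.5 222.5] mean [[ 0.374 -0.169  0.01 ]] rect ((0.36465325951576233, -0.16333439946174622), (0.04032255709171295, 0.06546828150749207), 82.65289306640625)
scene coil_mid 0.76 [437.  254.1] mean [[0.67  0.402 0.01 ]] rect ((0.6667385101318359, 0.4166784882545471), (0.048171769827604294, 0.07394354045391083), 57.13390350341797)
scene paddle_grip 0.87 [100.  325.2] mean [[ 0.696 -0.443  0.01 ]] rect ((0.7052039504051208, -0.40978914499282837), (0.19541242718696594, 0.06561598181724548), 88.77252960205078)
scene card_face 0.84 [303.5 302.4] mean [[ 0.781 -0.005  0.05 ]] rect ((0.7793014049530029, -0.00276271253824234), (0.11097545921802521, 0.1275181919336319), 82.34719848632812)
```

View pics/cov.png

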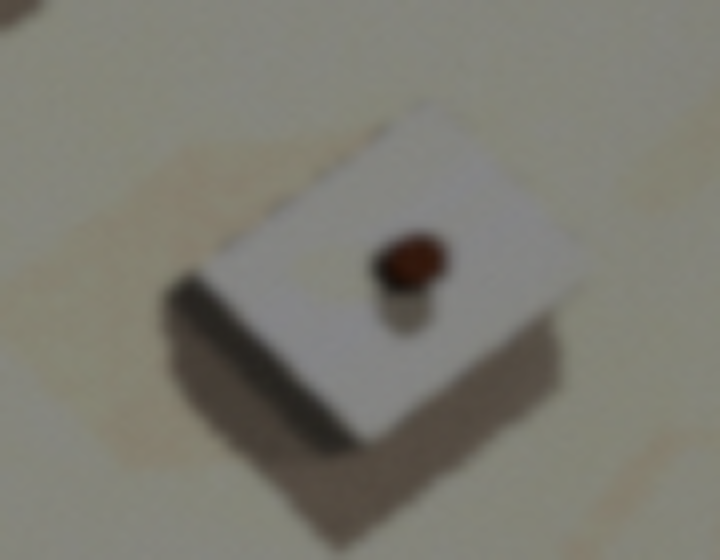

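```bash
python3 - <<'E'
from h import *
p=cap('top')
c=back(p,[[365.4,198.6],[386,223.3],[414.4,197.4],[393.75,174.3]],.084)
print(c.round(4),c.mean(0)); print(cv2.minAreaRect(c[:,:2].astype(np.float32)))
print(back(p,[391.9,196.9],.118))
s=cap('scene'); b=s['pixels'][150:250,80:190]; cv2.imwrite('pics/knob.png',cv2.resize(b,None,fx=7,fy=6))
st=bot.read_state(); R=st['tcp_rot'];print(np.degrees(np.arctan2(R[1,0],R[0,0])))
E
```

```text
[[ 0.5084 -0.2811  0.084 ]
 [ 0.4251 -0.3458  0.084 ]
 [ 0.51   -0.444   0.084 ]
 [ 0.5891 -0.3791  0.084 ]] [ 0.50815566 -0.36249893  0.084     ]
((0.5070968270301819, -0.36244887113571167), (0.10544952750205994, 0.12989766895771027), 39.45574188232422)
[[ 0.50788266 -0.36096125  0.118     ]]
73.9144635297363
```

View pics/knob.png

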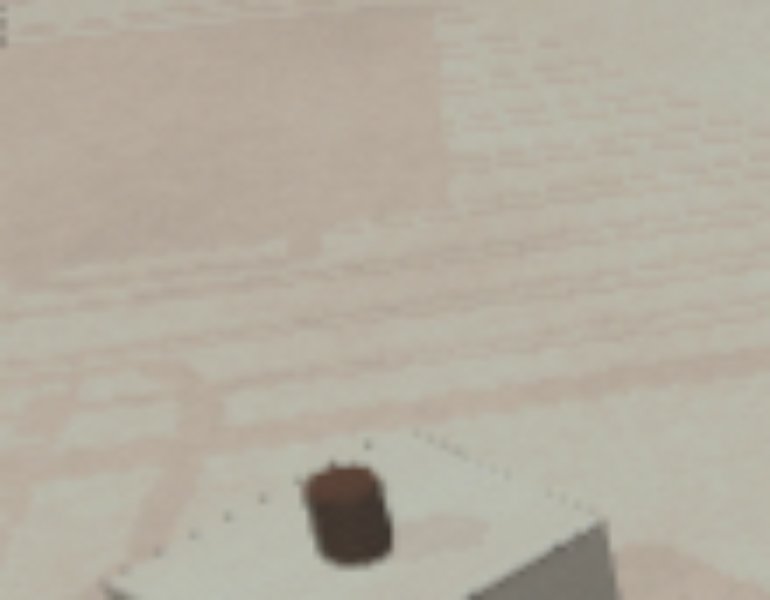

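{"fn": "play_rows", "kwargs": {"series": [{"tx":0.06},{"tx":0.06},{"tx":0.06},{"tx":0.06},{"tx":0.009,"ty":-0.06,"turn":-0.13},{"tx":0.009,"ty":-0.06,"turn":-0.13},{"tx":0.009,"ty":-0.06,"turn":-0.13},{"tx":0.009,"ty":-0.06,"turn":-0.13},{"tx":0.009,"ty":-0.06},{"tx":0.009,"ty":-0.06}], "gripper": 1}}

```text
invalid input
```

{"fn": "play_rows", "kwargs": {"series": [{"tx":0.009,"ty":-0.06},{"tx":0.009,"ty":-0.06},{"tx":0.009,"ty":-0.06},{"tx":0.009,"ty":-0.06},{"tx":0.009,"ty":-0.06},{"tx":0.009,"ty":-0.06},{"tx":0.009,"ty":-0.06},{"tx":0.009,"ty":-0.06},{"tx":0.009,"ty":-0.06},{"tx":0.009,"ty":-0.06}]}}

```text
invalid input
```

```bash
python3 - <<'E'
from h import *
s=cap('scene')
print(back(s,[129.3,230.3],.118),back(s,[130.7,240.8],.084))
st=bot.read_state(); R=st['tcp_rot'];print(st['time_s'],st['position'],np.degrees(np.arctan2(R[1,0],R[0,0])),st['joint_positions'])
E
```

```text
[[ 0.50995862 -0.36097294  0.118     ]] [[ 0.50697439 -0.36343225  0.084     ]]
2.65 [0.17317136 0.60051748 0.29226245] 73.91153774856471 [ 6.36840364e+01  3.02227673e+01  8.20865985e+01 -6.34808002e-04
  6.76888543e+01 -1.02272603e+01]
```

{"fn": "play_rows", "kwargs": {"series": [{"tx":0.06,"ty":0,"tz":0,"turn":0},{"tx":0.06,"ty":0,"tz":0,"turn":0},{"tx":0.06,"ty":0,"tz":0,"turn":0},{"tx":0.06,"ty":0,"tz":0,"turn":0},{"tx":0.009,"ty":-0.06,"tz":0,"turn":-0.13},{"tx":0.009,"ty":-0.06,"tz":0,"turn":-0.13},{"tx":0.009,"ty":-0.06,"tz":0,"turn":-0.13},{"tx":0.009,"ty":-0.06,"tz":0,"turn":-0.13},{"tx":0.009,"ty":-0.06,"tz":0,"turn":0},{"tx":0.009,"ty":-0.06,"tz":0,"turn":0}], "gripper": 1}}

```text
time_s: 3.65
position: [0.4084, 0.3107, 0.2924]
tcp_rot: [[0.735, 0.679, 0.001], [0.679, -0.735, 0.0], [0.001, 0.0, -1.0]]
force: [1.1, -0.4, 0.5]
opening: 0.998
```

{"fn": "play_rows", "kwargs": {"series": [{"tx":0.009,"ty":-0.06,"tz":0,"turn":0},{"tx":0.009,"ty":-0.06,"tz":0,"turn":0},{"tx":0.009,"ty":-0.06,"tz":0,"turn":0},{"tx":0.009,"ty":-0.06,"tz":0,"turn":0},{"tx":0.009,"ty":-0.06,"tz":0,"turn":0},{"tx":0.009,"ty":-0.06,"tz":0,"turn":0},{"tx":0.009,"ty":-0.06,"tz":0,"turn":0},{"tx":0.009,"ty":-0.06,"tz":0,"turn":0},{"tx":0.009,"ty":-0.06,"tz":0,"turn":0},{"tx":0.009,"ty":-0.06,"tz":0,"turn":0}]}}

```text
time_s: 4.65
position: [0.4804, -0.1696, 0.2925]
tcp_rot: [[0.735, 0.678, 0.001], [0.678, -0.735, -0.0], [0.0, 0.001, -1.0]]
force: [1.3, -0.4, 0.3]
opening: 1.0
```

{"fn": "play_rows", "kwargs": {"series": [{"tx":0.009,"ty":-0.06,"tz":0,"turn":0},{"tx":0.009,"ty":-0.06,"tz":0,"turn":0},{"tx":0.009,"ty":-0.06,"tz":0,"turn":0},{"tx":0.009,"ty":-0.06,"tz":0,"turn":0},{"tx":0,"ty":0,"tz":-0.05,"turn":0},{"tx":0,"ty":0,"tz":0,"turn":0},{"tx":0,"ty":0,"tz":0,"turn":0}]}}

```text
time_s: 5.35
position: [0.5085, -0.3586, 0.2514]
tcp_rot: [[0.735, 0.678, -0.002], [0.678, -0.735, 0.003], [0.0, -0.004, -1.0]]
force: [-1.1, -0.7, 0.3]
opening: 0.998
```

```bash
python3 - <<'E'
from h import *
st=bot.read_state(); R=st['tcp_rot'];print(st['time_s'],st['position'],np.degrees(np.arctan2(R[1,0],R[0,0])),st['joint_positions'])
E
```

```text
5.35 [ 0.50847879 -0.3586374   0.25143994] 42.70759563725203 [-4.54765070e+01  3.27322129e+01  8.46812539e+01  1.35042795e-02
  6.28004903e+01 -8.81903075e+01]
```

{"fn": "play_rows", "kwargs": {"series": [{"tx":0,"ty":-0.004,"tz":-0.045,"turn":0},{"tx":0,"ty":0,"tz":-0.045,"turn":0},{"tx":0,"ty":0,"tz":-0.025,"turn":0},{"tx":0,"ty":0,"tz":0,"turn":0}]}}

```text
time_s: 5.75
position: [0.5086, -0.3606, 0.1591]
tcp_rot: [[0.734, 0.679, -0.003], [0.679, -0.734, 0.003], [-0.0, -0.005, -1.0]]
force: [-0.8, 0.6, 0.9]
opening: 1.002
```

{"fn": "play_rows", "kwargs": {"series": [{"tx":0,"ty":0,"tz":0,"turn":0},{"tx":0,"ty":0,"tz":0,"turn":0},{"tx":0,"ty":0,"tz":0,"turn":0},{"tx":0,"ty":0,"tz":0,"turn":0},{"tx":0,"ty":0,"tz":0,"turn":0},{"tx":0,"ty":0,"tz":0,"turn":0}], "gripper": 0}}

```text
time_s: 6.35
position: [0.5092, -0.3628, 0.1606]
tcp_rot: [[0.735, 0.678, 0.0], [0.678, -0.735, -0.0], [0.0, 0.001, -1.0]]
force: [0.1, -0.7, 0.6]
opening: 0.537
```

{"fn": "play_rows", "kwargs": {"series": [{"tx":0,"ty":0,"tz":0,"turn":0},{"tx":0,"ty":0,"tz":0,"turn":0},{"tx":0,"ty":0,"tz":0,"turn":0},{"tx":0,"ty":0,"tz":0,"turn":0},{"tx":0,"ty":0,"tz":0,"turn":0},{"tx":0,"ty":0,"tz":0,"turn":0}]}}

```text
time_s: 6.95
position: [0.5091, -0.3627, 0.1601]
tcp_rot: [[0.735, 0.678, -0.0], [0.678, -0.735, 0.0], [-0.0, -0.0, -1.0]]
force: [0.0, -0.3, -0.7]
opening: 0.291
```

{"fn": "play_rows", "kwargs": {"series": [{"tx":0,"ty":0,"tz":0.01,"turn":0},{"tx":0,"ty":0,"tz":0.02,"turn":0},{"tx":0,"ty":0,"tz":0.02,"turn":0},{"tx":0,"ty":0,"tz":0.02,"turn":0},{"tx":0,"ty":0,"tz":0.03,"turn":0},{"tx":0,"ty":0,"tz":0.03,"turn":0},{"tx":0,"ty":0,"tz":0.03,"turn":0},{"tx":0,"ty":0,"tz":0,"turn":0},{"tx":0,"ty":0,"tz":0,"turn":0}]}}

```text
time_s: 7.85
position: [0.5089, -0.3624, 0.2882]
tcp_rot: [[0.735, 0.678, 0.0], [0.678, -0.735, -0.0], [-0.0, 0.0, -1.0]]
force: [-0.1, 0.8, -2.3]
opening: 0.288
```

```bash
python3 - <<'E'
from h import *
s=cap('scene')
b=s['pixels'][130:340,60:340]; cv2.imwrite('pics/lift.png',cv2.resize(b,None,fx=2.8,fy=2.8))
E
```

```text
(no output)
```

View pics/lift.png

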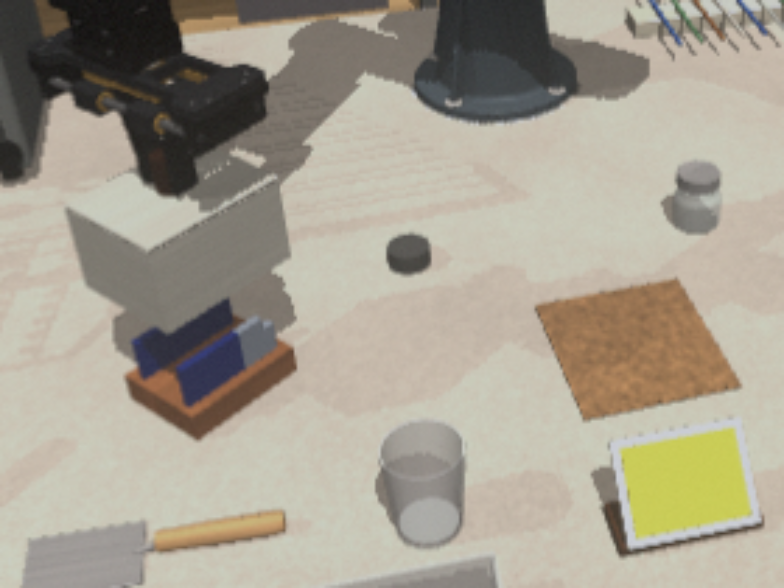

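{"fn": "play_rows", "kwargs": {"series": [{"tx":0.007,"ty":0.03,"tz":0,"turn":0},{"tx":0.007,"ty":0.05,"tz":0,"turn":0},{"tx":0.007,"ty":0.06,"tz":0,"turn":0},{"tx":0.007,"ty":0.06,"tz":0,"turn":0},{"tx":0.007,"ty":0.06,"tz":0,"turn":0},{"tx":0.007,"ty":0.06,"tz":0,"turn":0},{"tx":0.006,"ty":0.06,"tz":0,"turn":0},{"tx":0.006,"ty":0.05,"tz":0,"turn":0},{"tx":0.005,"ty":0.04,"tz":0,"turn":0},{"tx":0,"ty":0.012,"tz":0,"turn":0}]}}

```text
time_s: 8.9
position: [0.5553, 0.0264, 0.2864]
tcp_rot: [[0.732, 0.681, -0.004], [0.681, -0.732, 0.002], [-0.002, -0.004, -1.0]]
force: [-0.1, 0.1, -2.7]
opening: 0.285
```

{"fn": "play_rows", "kwargs": {"series": [{"tx":0,"ty":0,"tz":-0.03,"turn":0},{"tx":0,"ty":0,"tz":-0.05,"turn":0},{"tx":0,"ty":0,"tz":-0.04,"turn":0},{"tx":0,"ty":0,"tz":-0.012,"turn":0},{"tx":0,"ty":0,"tz":-0.01,"turn":0},{"tx":0,"ty":0,"tz":-0.005,"turn":0},{"tx":0,"ty":0,"tz":0,"turn":0},{"tx":0,"ty":0,"tz":0,"turn":0}]}}

```text
time_s: 9.7
position: [0.5571, 0.0227, 0.1718]
tcp_rot: [[0.735, 0.678, 0.002], [0.678, -0.735, -0.0], [0.001, 0.002, -1.0]]
force: [0.4, 0.1, -1.9]
opening: 0.288
```

```bash
python3 - <<'E'
from h import *
s=cap('scene')
b=s['pixels'][130:340,60:340]; cv2.imwrite('pics/put.png',cv2.resize(b,None,fx=2.8,fy=2.8))
E
```

```text
(no output)
```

View pics/put.png

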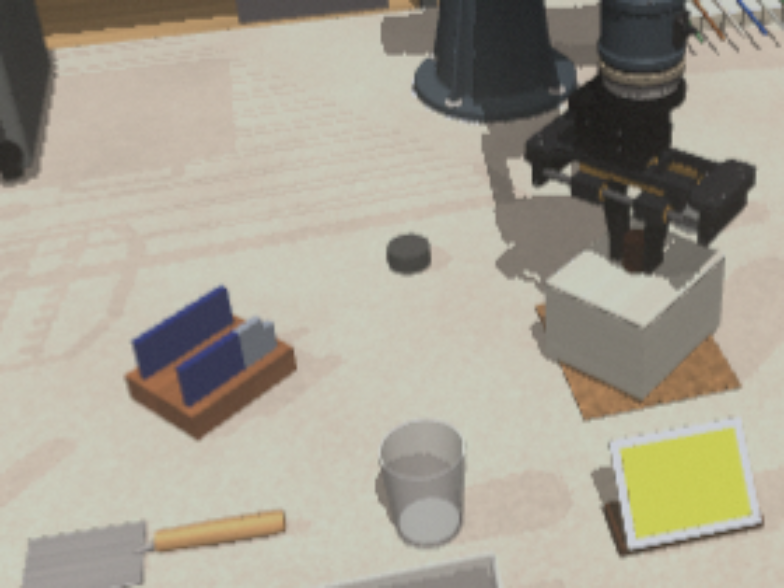

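{"fn": "play_rows", "kwargs": {"series": [{"tx":0,"ty":0,"tz":-0.005,"turn":0},{"tx":0,"ty":0,"tz":-0.004,"turn":0},{"tx":0,"ty":0,"tz":0,"turn":0},{"tx":0,"ty":0,"tz":0,"turn":0}]}}

```text
time_s: 10.15
position: [0.5567, 0.0229, 0.164]
tcp_rot: [[0.735, 0.678, 0.001], [0.678, -0.735, -0.0], [0.001, 0.001, -1.0]]
force: [-1.3, 0.2, 3.5]
opening: 0.288
```

{"fn": "play_rows", "kwargs": {"series": [{"tx":0,"ty":0,"tz":0,"turn":0},{"tx":0,"ty":0,"tz":0,"turn":0},{"tx":0,"ty":0,"tz":0,"turn":0},{"tx":0,"ty":0,"tz":0,"turn":0},{"tx":0,"ty":0,"tz":0,"turn":0},{"tx":0,"ty":0,"tz":0,"turn":0}], "gripper": 1}}

```text
time_s: 10.75
position: [0.5563, 0.0229, 0.1634]
tcp_rot: [[0.735, 0.678, -0.0], [0.678, -0.735, 0.0], [-0.0, -0.0, -1.0]]
force: [-0.3, -0.8, 0.6]
opening: 0.753
```

{"fn": "play_rows", "kwargs": {"series": [{"tx":0,"ty":0,"tz":0.03,"turn":0},{"tx":0,"ty":0,"tz":0.05,"turn":0},{"tx":0,"ty":0,"tz":0.05,"turn":0},{"tx":0,"ty":0,"tz":0.05,"turn":0},{"tx":0,"ty":0,"tz":0,"turn":0}]}}

```text
time_s: 11.25
position: [0.5593, 0.0226, 0.3134]
tcp_rot: [[0.735, 0.678, 0.013], [0.678, -0.735, -0.002], [0.008, 0.01, -1.0]]
force: [0.3, -1.0, 0.5]
opening: 0.995
```

```bash
python3 - <<'E'
from h import *
s=cap('scene'); t=cap('top')
b=s['pixels'][190:310,80:190]; cv2.imwrite('pics/rack.png',cv2.resize(b,None,fx=6,fy=5,interpolation=cv2.INTER_CUBIC))
b=t['pixels'][160:240,340:430]; cv2.imwrite('pics/rackt.png',cv2.resize(b,None,fx=8,fy=7,interpolation=cv2.INTER_CUBIC))
b=s['pixels'][130:340,60:340]; cv2.imwrite('pics/put2.png',cv2.resize(b,None,fx=2.,fy=2.))
E
```

```text
(no output)
```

View pics/rack.png

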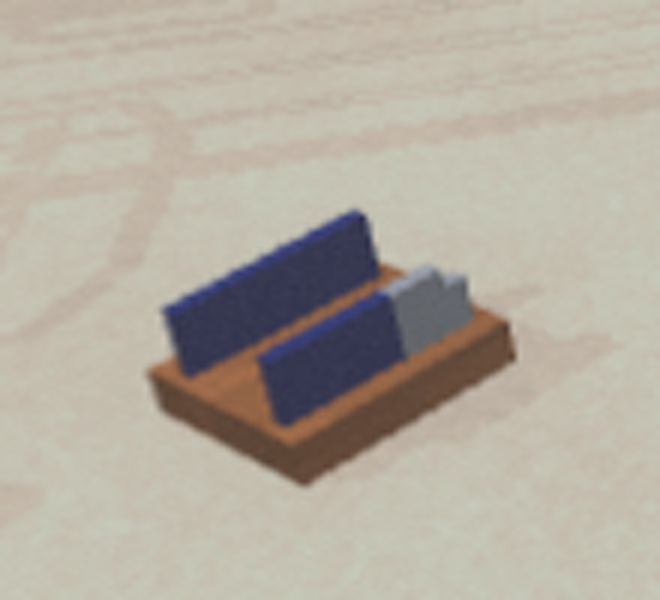

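View pics/rackt.png

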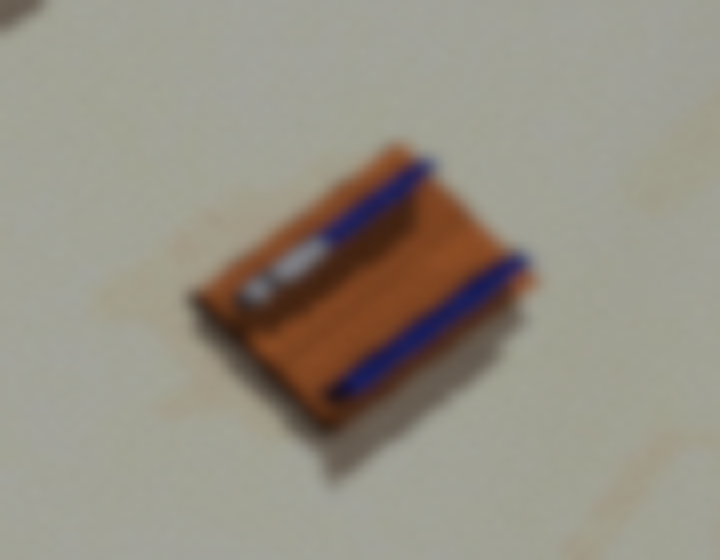

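View pics/put2.png

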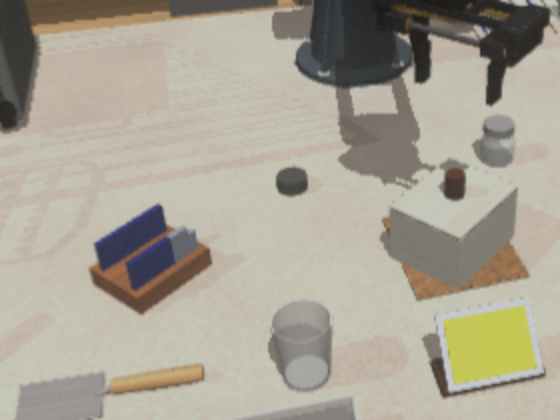

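```bash
python3 - <<'E'
from h import *
s=cap('scene'); t=cap('top')
# top-view: top edges at z=.068 ; rack top corners at .028
f=lambda x,y:[340+x/8,160+y/7]
g=lambda x,y:[80+x/6,190+y/5]
print('notched',back(t,[f(430,163),f(328,240)],.068).round(4))
print('notched low end',back(t,[f(242,302)],.056).round(4))
print('blank',back(t,[f(528,258),f(332,392)],.068).round(4))
r=back(t,[f(190,298),f(330,432),f(540,285),f(400,143)],.028);print('rack',r.round(4),r.mean(0))
print('scene notched',back(s,[g(262,358),g(385,295)],.068).round(4))
print('blank',back(s,[g(167,309),g(360,212)],.068).round(4))
r=back(s,[g(150,372),g(292,445),g(510,323)],.028);print('rack',r.round(4),(r[0]+r[2])/2)
E
```

```text
notched [[ 0.5614 -0.3817  0.068 ]
 [ 0.5246 -0.3371  0.068 ]]
notched low end [[ 0.4967 -0.3022  0.056 ]]
blank [[ 0.5146 -0.4207  0.068 ]
 [ 0.4512 -0.3356  0.068 ]]
rack [[ 0.5027 -0.2855  0.028 ]
 [ 0.4357 -0.3428  0.028 ]
 [ 0.5069 -0.4362  0.028 ]
 [ 0.5786 -0.3793  0.028 ]] [ 0.50595759 -0.36095886  0.028     ]
scene notched [[ 0.5631 -0.3829  0.068 ]
 [ 0.5272 -0.3342  0.068 ]]
blank [[ 0.5158 -0.4204  0.068 ]
 [ 0.4555 -0.3424  0.068 ]]
rack [[ 0.5126 -0.4351  0.028 ]
 [ 0.5818 -0.3784  0.028 ]
 [ 0.5121 -0.2879  0.028 ]] [ 0.51237803 -0.3615249   0.028     ]
```

{"fn": "play_rows", "kwargs": {"series": [{"tx":-0.003,"ty":-0.03,"tz":0,"turn":-0.06},{"tx":-0.003,"ty":-0.055,"tz":0,"turn":0},{"tx":-0.003,"ty":-0.06,"tz":0,"turn":0},{"tx":-0.003,"ty":-0.06,"tz":0,"turn":0},{"tx":-0.003,"ty":-0.06,"tz":0,"turn":0},{"tx":-0.003,"ty":-0.06,"tz":0,"turn":0},{"tx":-0.003,"ty":-0.06,"tz":0,"turn":0},{"tx":-0.003,"ty":-0.05,"tz":0,"turn":0},{"tx":-0.001,"ty":-0.03,"tz":-0.03,"turn":0},{"tx":0,"ty":0,"tz":-0.03,"turn":0}], "gripper": 0.38}}

```text
time_s: 12.45
position: [0.5356, -0.3532, 0.2571]
tcp_rot: [[0.779, 0.628, -0.0], [0.628, -0.779, -0.001], [-0.001, 0.001, -1.0]]
force: [0.0, 0.4, 0.0]
opening: 0.382
```

{"fn": "play_rows", "kwargs": {"series": [{"tx":0,"ty":0,"tz":-0.03,"turn":0},{"tx":0,"ty":0,"tz":0,"turn":0},{"tx":0,"ty":0,"tz":0,"turn":0}]}}

```text
time_s: 12.75
position: [0.5358, -0.3486, 0.2338]
tcp_rot: [[0.776, 0.631, -0.003], [0.631, -0.776, 0.003], [-0.001, -0.004, -1.0]]
force: [0.0, -0.9, -0.0]
opening: 0.381
```

```bash
python3 - <<'E'
from h import *
s=cap('scene')
st=bot.read_state(); R=st['tcp_rot'];print(st['time_s'],st['position'],np.degrees(np.arctan2(R[1,0],R[0,0])))
b=s['pixels'][150:290,60:240]; cv2.imwrite('pics/ap.png',cv2.resize(b,None,fx=4,fy=4))
E
```

```text
12.8 [ 0.53649565 -0.34898289  0.23519766] 39.12867266686863
```

View pics/ap.png

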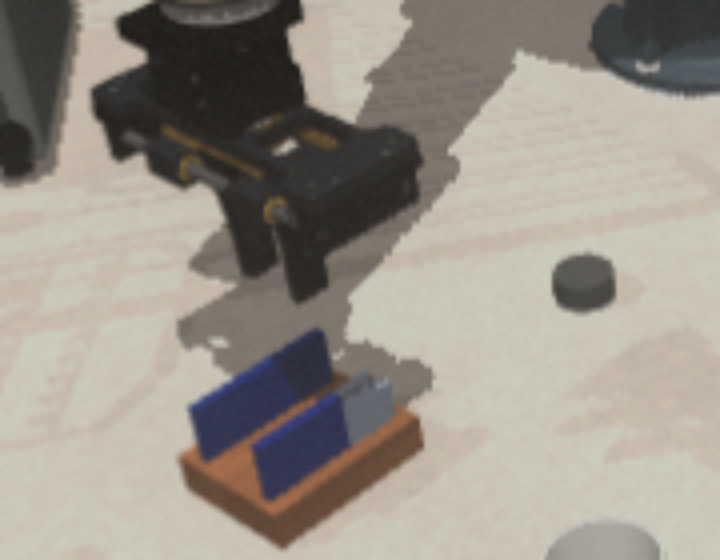

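{"fn": "play_rows", "kwargs": {"series": [{"tx":0,"ty":0,"tz":-0.045,"turn":0},{"tx":0,"ty":0,"tz":-0.045,"turn":0},{"tx":0,"ty":0,"tz":-0.03,"turn":0},{"tx":0,"ty":0,"tz":-0.025,"turn":0},{"tx":0,"ty":0,"tz":-0.017,"turn":0},{"tx":0,"ty":0,"tz":0,"turn":0},{"tx":0,"ty":0,"tz":0,"turn":0}]}}

```text
time_s: 13.5
position: [0.537, -0.3495, 0.1069]
tcp_rot: [[0.776, 0.631, 0.001], [0.631, -0.776, -0.001], [0.0, 0.002, -1.0]]
force: [0.9, -0.0, 0.5]
opening: 0.378
```

{"fn": "play_rows", "kwargs": {"series": [{"tx":0,"ty":0,"tz":0,"turn":0},{"tx":0,"ty":0,"tz":0,"turn":0},{"tx":0,"ty":0,"tz":0,"turn":0},{"tx":0,"ty":0,"tz":0,"turn":0},{"tx":0,"ty":0,"tz":0,"turn":0},{"tx":0,"ty":0,"tz":0,"turn":0},{"tx":0,"ty":0,"tz":0,"turn":0}], "gripper": 0}}

```text
time_s: 14.2
position: [0.5365, -0.3493, 0.1064]
tcp_rot: [[0.776, 0.631, 0.0], [0.631, -0.776, -0.001], [0.0, 0.001, -1.0]]
force: [-0.2, 0.6, 4.7]
opening: 0.087
```

{"fn": "play_rows", "kwargs": {"series": [{"tx":0,"ty":0,"tz":0.01,"turn":0},{"tx":0,"ty":0,"tz":0.02,"turn":0},{"tx":0,"ty":0,"tz":0.03,"turn":0},{"tx":0,"ty":0,"tz":0.04,"turn":0},{"tx":0,"ty":0,"tz":0.04,"turn":0},{"tx":0,"ty":0,"tz":0,"turn":0},{"tx":0,"ty":0,"tz":0,"turn":0}]}}

```text
time_s: 14.9
position: [0.5365, -0.3492, 0.2194]
tcp_rot: [[0.776, 0.631, 0.002], [0.631, -0.776, -0.002], [0.0, 0.002, -1.0]]
force: [-0.4, 0.2, -1.4]
opening: 0.092
```

```bash
python3 - <<'E'
from h import *
s=cap('scene')
b=s['pixels'][150:290,60:240]; cv2.imwrite('pics/up.png',cv2.resize(b,None,fx=4,fy=4))
E
```

```text
(no output)
```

View pics/up.png

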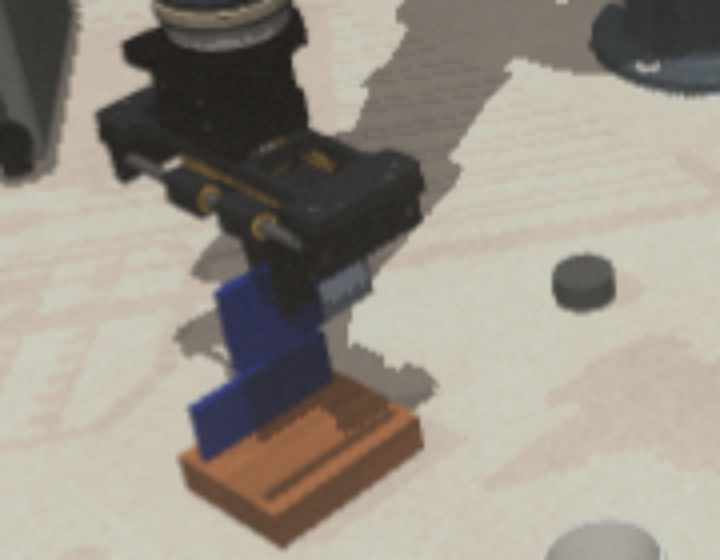

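{"fn": "play_rows", "kwargs": {"series": [{"tx":0.003,"ty":0.03,"tz":0,"turn":0},{"tx":0.003,"ty":0.05,"tz":0,"turn":0},{"tx":0.003,"ty":0.05,"tz":0,"turn":0},{"tx":0.002,"ty":0.05,"tz":0,"turn":0},{"tx":0,"ty":0.024,"tz":0,"turn":0},{"tx":0,"ty":0,"tz":-0.04,"turn":0},{"tx":0,"ty":0,"tz":-0.05,"turn":0},{"tx":0,"ty":0,"tz":-0.04,"turn":0},{"tx":0,"ty":0,"tz":-0.015,"turn":0},{"tx":0,"ty":0,"tz":0,"turn":0}]}}

```text
time_s: 15.95
position: [0.5439, -0.1856, 0.0995]
tcp_rot: [[0.776, 0.631, -0.005], [0.631, -0.776, 0.002], [-0.002, -0.005, -1.0]]
force: [-0.0, 0.2, -1.7]
opening: 0.088
```

{"fn": "play_rows", "kwargs": {"series": [{"tx":0,"ty":0,"tz":0,"turn":0},{"tx":0,"ty":0,"tz":0,"turn":0}]}}

```text
time_s: 16.15
position: [0.5461, -0.1866, 0.1033]
tcp_rot: [[0.776, 0.631, 0.003], [0.631, -0.776, -0.002], [0.001, 0.003, -1.0]]
force: [0.0, -0.0, -0.9]
opening: 0.09
```

{"fn": "play_rows", "kwargs": {"series": [{"tx":0,"ty":0,"tz":-0.006,"turn":0},{"tx":0,"ty":0,"tz":-0.004,"turn":0},{"tx":0,"ty":0,"tz":-0.001,"turn":0},{"tx":0,"ty":0,"tz":0,"turn":0},{"tx":0,"ty":0,"tz":0,"turn":0}]}}

```text
time_s: 16.65
position: [0.5457, -0.1861, 0.0943]
tcp_rot: [[0.776, 0.631, 0.002], [0.631, -0.776, -0.001], [0.001, 0.002, -1.0]]
force: [-0.7, 0.5, 5.1]
opening: 0.091
```

Contact at 5 N. Next I open wide and raise the fingertips near the plate's top.

{"fn": "play_rows", "kwargs": {"series": [{"tx":0,"ty":0,"tz":0,"turn":0},{"tx":0,"ty":0,"tz":0,"turn":0},{"tx":0,"ty":0,"tz":0,"turn":0},{"tx":0,"ty":0,"tz":0,"turn":0},{"tx":0,"ty":0,"tz":0,"turn":0},{"tx":0,"ty":0,"tz":0,"turn":0},{"tx":0,"ty":0,"tz":0,"turn":0},{"tx":0,"ty":0,"tz":0.01,"turn":0},{"tx":0,"ty":0,"tz":0.013,"turn":0},{"tx":0,"ty":0,"tz":0,"turn":0}], "gripper": 1}}

```text
time_s: 17.65
position: [0.5462, -0.1864, 0.1133]
tcp_rot: [[0.776, 0.631, 0.003], [0.631, -0.776, -0.002], [0.001, 0.003, -1.0]]
force: [-0.3, 0.5, 0.3]
opening: 0.918
```

```bash
python3 - <<'E'
from h import *
s=cap('scene')
b=s['pixels'][150:290,120:320]; cv2.imwrite('pics/stand.png',cv2.resize(b,None,fx=4,fy=4))
E
```

```text
(no output)
```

View pics/stand.png

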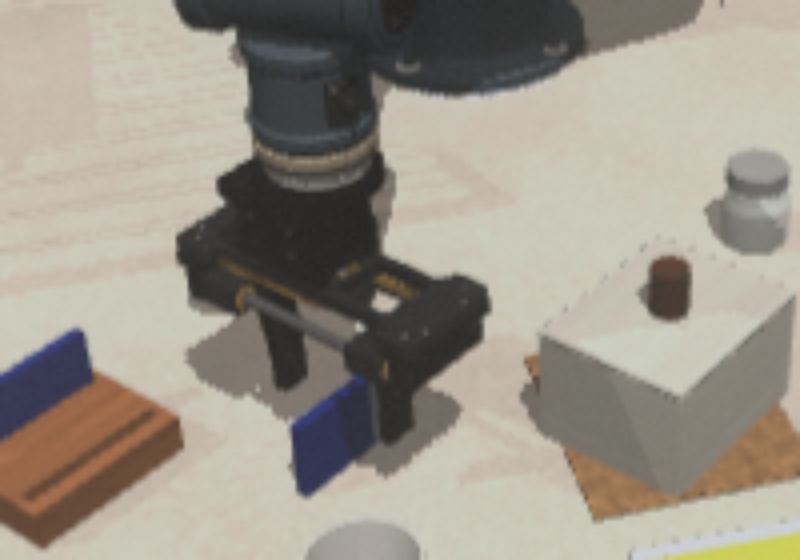

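{"fn": "play_rows", "kwargs": {"series": [{"tx":0.0155,"ty":0.0125,"tz":0,"turn":0},{"tx":0.0155,"ty":0.0125,"tz":0,"turn":0},{"tx":0.004,"ty":0.003,"tz":0,"turn":0},{"tx":0.004,"ty":0.003,"tz":0,"turn":0},{"tx":0.004,"ty":0.003,"tz":0,"turn":0},{"tx":0.004,"ty":0.003,"tz":0,"turn":0},{"tx":0.004,"ty":0.003,"tz":0,"turn":0},{"tx":0,"ty":0,"tz":0,"turn":0}]}}

```text
time_s: 18.5
position: [0.5863, -0.1537, 0.1114]
tcp_rot: [[0.776, 0.631, 0.0], [0.631, -0.776, -0.0], [0.0, 0.0, -1.0]]
force: [0.5, 0.8, -0.3]
opening: 1.003
```

```bash
python3 - <<'E'
from h import *
s=cap('scene')
b=s['pixels'][150:290,120:320]; cv2.imwrite('pics/push.png',cv2.resize(b,None,fx=4,fy=4))
E
```

```text
(no output)
```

View pics/push.png

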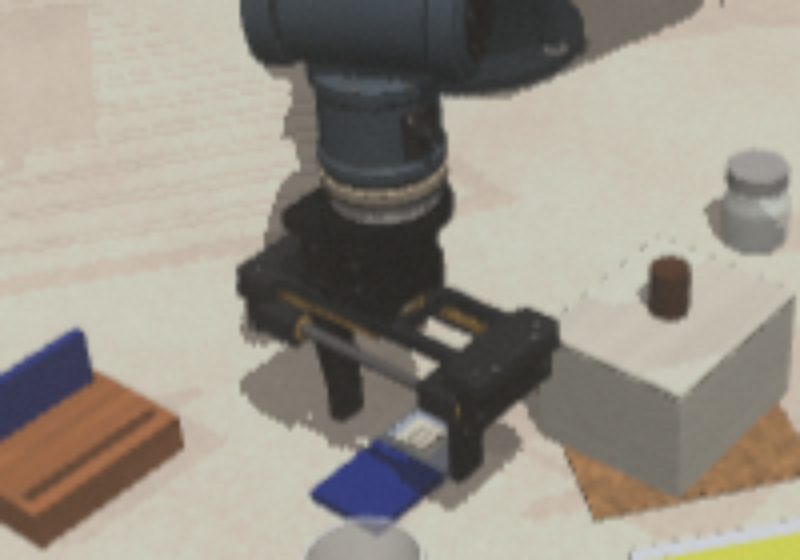

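{"fn": "play_rows", "kwargs": {"series": [{"tx":0,"ty":0,"tz":0.05,"turn":0},{"tx":-0.05,"ty":0,"tz":0.05,"turn":0},{"tx":-0.05,"ty":0,"tz":0.02,"turn":0},{"tx":-0.05,"ty":0,"tz":0,"turn":0},{"tx":0,"ty":0,"tz":0,"turn":0}]}}

```text
time_s: 19.05
position: [0.4644, -0.1519, 0.2029]
tcp_rot: [[0.777, 0.629, -0.008], [0.629, -0.777, 0.004], [-0.003, -0.008, -1.0]]
force: [0.0, -0.1, -0.3]
opening: 1.002
```

```bash
python3 - <<'E'
from h import *
s=cap('scene');t=cap('top')
st=bot.read_state();print(st['position'])
b=s['pixels'][220:300,170:270]; cv2.imwrite('pics/fl.png',cv2.resize(b,None,fx=7,fy=7))
c=t['pixels'][140:230,280:370]; cv2.imwrite('pics/flt.png',cv2.resize(c,None,fx=6,fy=6))
E
```

```text
[ 0.4701118  -0.15415587  0.20322624]
```

View pics/fl.png

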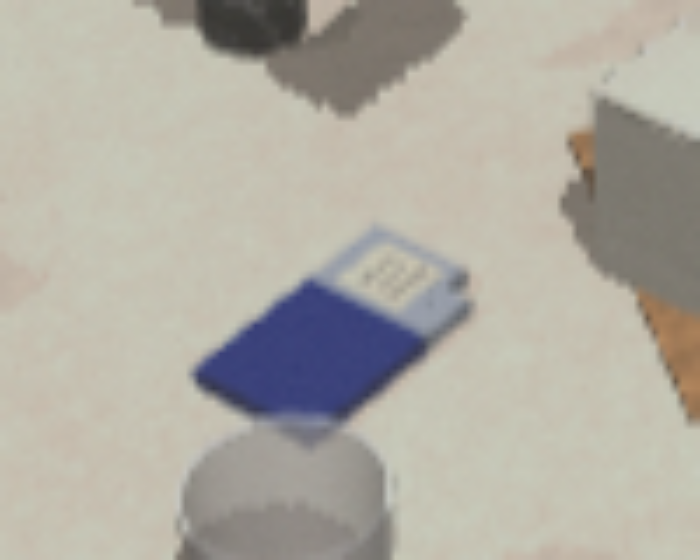

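View pics/flt.png

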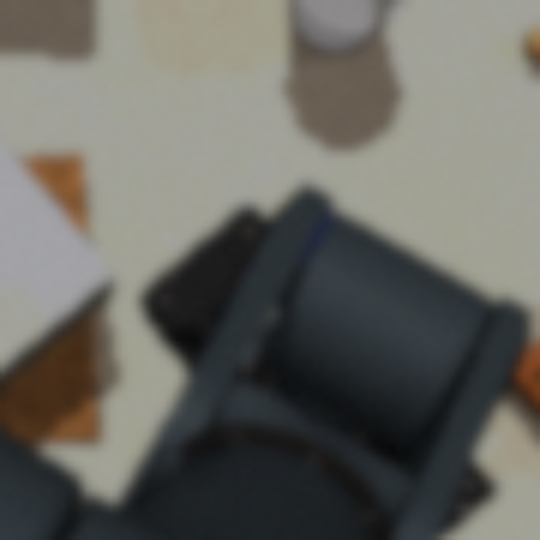

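```bash
python3 - <<'E'
from h import *
s=cap('scene')
q=np.array([[195,372],[375,225],[310,282],[425,345]])/7+[170,220]
c=back(s,q,.008)[:,:2];print(c.round(4))
u=c[1]-c[0];print(np.linalg.norm(u),np.degrees(np.arctan2(u[1],u[0])));u/=np.linalg.norm(u)
v=c[3]-c[2];print(np.linalg.norm(v),np.degrees(np.arctan2(v[1],v[0])));v/=np.linalg.norm(v)
ctr=(c[2]+c[3])/2-u*.012;print('ctr',ctr,(c[0]+c[1])/2+v*.028)
print('grip -10',ctr-u*.010,'-20',ctr-.02*u)
E
```

```text
[[ 0.5807 -0.2146]
 [ 0.5163 -0.1386]
 [ 0.5426 -0.1674]
 [ 0.5874 -0.1327]]
0.09962155577299549 130.25448021294028
0.056614120933732436 37.700936486394376
ctr [ 0.5727727  -0.15921738] [ 0.57067227 -0.15945137]
grip -10 [ 0.57923454 -0.1668492 ] -20 [ 0.58569637 -0.17448102]
```

{"fn": "play_rows", "kwargs": {"series": [{"tx":0.05,"ty":-0.006,"tz":0,"turn":0},{"tx":0.05,"ty":-0.006,"tz":0,"turn":0},{"tx":0.038,"ty":-0.004,"tz":-0.02,"turn":0},{"tx":0,"ty":0,"tz":-0.05,"turn":0},{"tx":0,"ty":0,"tz":-0.05,"turn":0},{"tx":0,"ty":0,"tz":-0.02,"turn":0},{"tx":0,"ty":0,"tz":0,"turn":0},{"tx":0,"ty":0,"tz":0,"turn":0}]}}

```text
time_s: 20.0
position: [0.582, -0.167, 0.0913]
tcp_rot: [[0.776, 0.631, 0.001], [0.631, -0.776, -0.001], [0.001, 0.001, -1.0]]
force: [0.5, 0.7, 1.0]
opening: 1.001
```

```bash
python3 - <<'E'
from h import *
s=cap('scene')
st=bot.read_state(); R=st['tcp_rot'];print(st['time_s'],st['position'],np.degrees(np.arctan2(R[1,0],R[0,0])))
b=s['pixels'][180:300,130:290]; cv2.imwrite('pics/g2.png',cv2.resize(b,None,fx=5,fy=5))
E
```

```text
20.05 [ 0.58234927 -0.16727452  0.0921855 ] 39.11755023693247
```

View pics/g2.png

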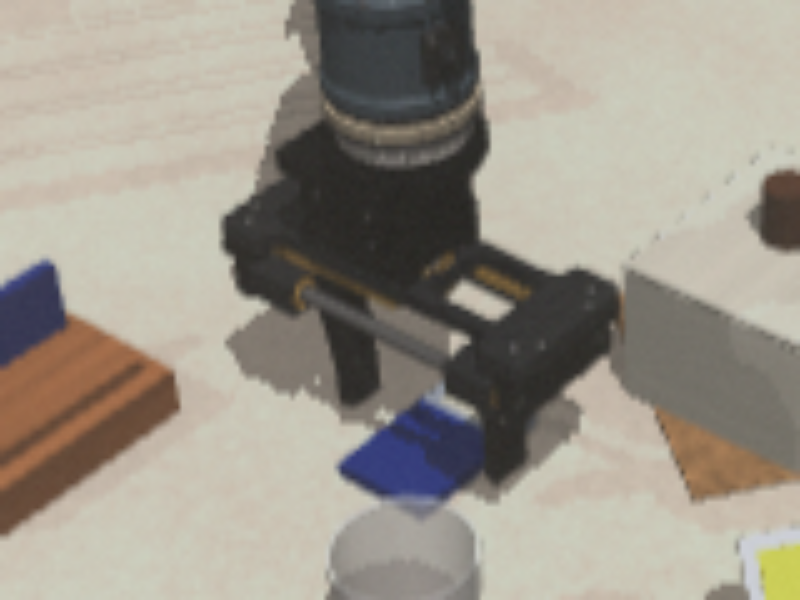

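{"fn": "play_rows", "kwargs": {"series": [{"tx":-0.004,"ty":0,"tz":-0.015,"turn":0},{"tx":0,"ty":0,"tz":-0.008,"turn":0},{"tx":0,"ty":0,"tz":-0.001,"turn":0},{"tx":0,"ty":0,"tz":0,"turn":0}]}}

```text
time_s: 20.45
position: [0.5777, -0.1667, 0.0716]
tcp_rot: [[0.776, 0.631, -0.0], [0.631, -0.776, 0.0], [-0.0, -0.0, -1.0]]
force: [0.4, 0.4, -0.3]
opening: 0.996
```

{"fn": "play_rows", "kwargs": {"series": [{"tx":0,"ty":0,"tz":0,"turn":0},{"tx":0,"ty":0,"tz":0,"turn":0},{"tx":0,"ty":0,"tz":0,"turn":0},{"tx":0,"ty":0,"tz":0,"turn":0},{"tx":0,"ty":0,"tz":0,"turn":0},{"tx":0,"ty":0,"tz":0,"turn":0},{"tx":0,"ty":0,"tz":0,"turn":0}], "gripper": 0}}

```text
time_s: 21.15
position: [0.5778, -0.1667, 0.0717]
tcp_rot: [[0.776, 0.631, -0.0], [0.631, -0.776, -0.0], [-0.0, -0.0, -1.0]]
force: [-0.6, 0.0, 0.9]
opening: 0.639
```

{"fn": "play_rows", "kwargs": {"series": [{"tx":0,"ty":0,"tz":0,"turn":0},{"tx":0,"ty":0,"tz":0.01,"turn":0},{"tx":0,"ty":0,"tz":0.02,"turn":0},{"tx":0,"ty":0,"tz":0.03,"turn":0},{"tx":0,"ty":0,"tz":0.04,"turn":0},{"tx":0,"ty":0,"tz":0.04,"turn":0},{"tx":0,"ty":0,"tz":0.02,"turn":0},{"tx":0,"ty":0,"tz":0,"turn":0},{"tx":0,"ty":0,"tz":0,"turn":0}]}}

```text
time_s: 22.05
position: [0.5777, -0.1666, 0.2003]
tcp_rot: [[0.776, 0.631, 0.001], [0.631, -0.776, -0.0], [0.0, 0.001, -1.0]]
force: [-0.1, -0.5, -1.3]
opening: 0.64
```

```bash
python3 - <<'E'
from h import *
s=cap('scene')
b=s['pixels'][150:300,130:330]; cv2.imwrite('pics/g3.png',cv2.resize(b,None,fx=4,fy=4))
E
```

```text
(no output)
```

View pics/g3.png

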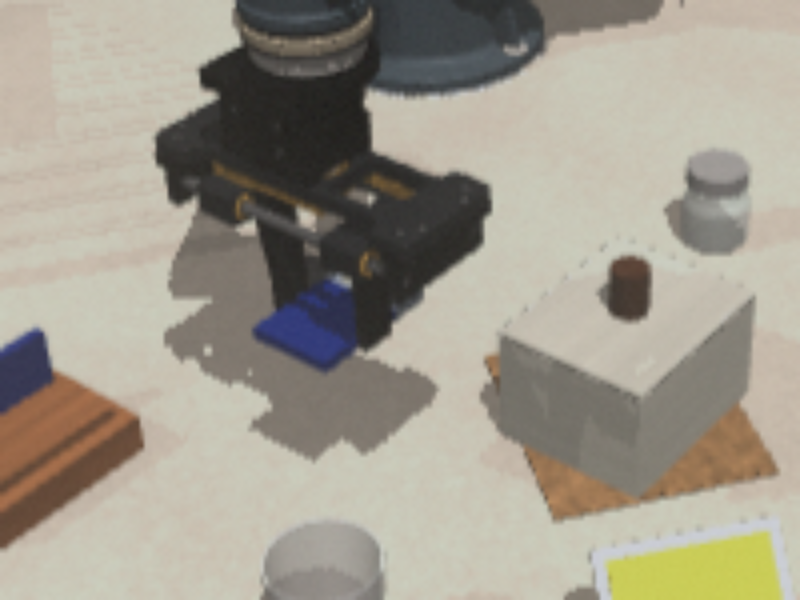

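{"fn": "play_rows", "kwargs": {"series": [{"tx":0.018,"ty":0.045,"tz":0,"turn":0},{"tx":0.018,"ty":0.045,"tz":0,"turn":0},{"tx":0.019,"ty":0.046,"tz":0,"turn":0},{"tx":0,"ty":0,"tz":0,"turn":0},{"tx":0,"ty":0,"tz":-0.025,"turn":0},{"tx":0,"ty":0,"tz":-0.01,"turn":0},{"tx":0,"ty":0,"tz":0,"turn":0},{"tx":0,"ty":0,"tz":0,"turn":0}]}}

```text
time_s: 22.9
position: [0.6214, -0.0585, 0.171]
tcp_rot: [[0.776, 0.63, -0.002], [0.63, -0.776, 0.0], [-0.001, -0.001, -1.0]]
force: [0.3, -0.8, -1.2]
opening: 0.64
```

```bash
python3 - <<'E'
from h import *
s=cap('scene')
st=bot.read_state(); print(st['position'],st['force'])
b=s['pixels'][150:300,180:350]; cv2.imwrite('pics/g4.png',cv2.resize(b,None,fx=4,fy=4))
E
```

```text
[ 0.62179984 -0.0585443   0.17160309] [ 0.38246097 -0.434231   -1.40653168]
```

View pics/g4.png

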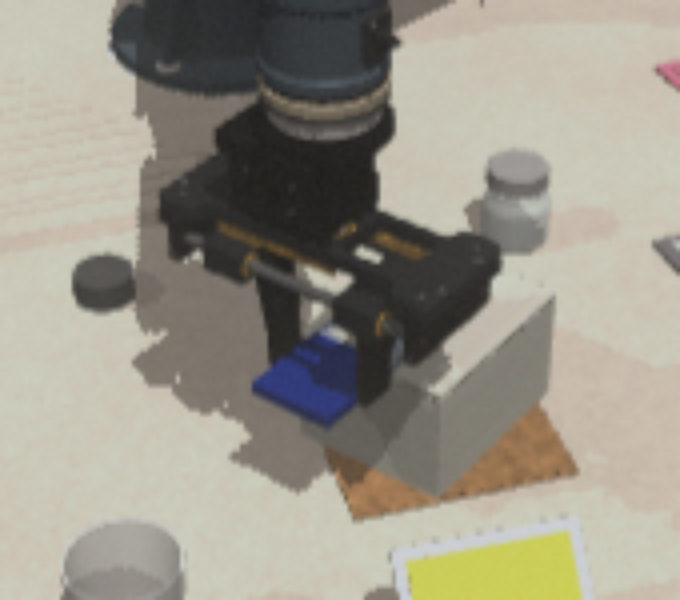

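{"fn": "play_rows", "kwargs": {"series": [{"tx":0,"ty":0,"tz":-0.01,"turn":0},{"tx":0,"ty":0,"tz":-0.005,"turn":0},{"tx":0,"ty":0,"tz":-0.005,"turn":0},{"tx":0,"ty":0,"tz":-0.004,"turn":0},{"tx":0,"ty":0,"tz":0,"turn":0}]}}

```text
time_s: 23.45
position: [0.622, -0.0584, 0.1526]
tcp_rot: [[0.776, 0.631, 0.001], [0.631, -0.776, -0.001], [-0.0, 0.001, -1.0]]
force: [-1.0, -2.8, 3.6]
opening: 0.636
```

{"fn": "play_rows", "kwargs": {"series": [{"tx":0,"ty":0,"tz":-0.005,"turn":0},{"tx":0,"ty":0,"tz":-0.005,"turn":0},{"tx":0,"ty":0,"tz":-0.005,"turn":0},{"tx":0,"ty":0,"tz":0,"turn":0}]}}

```text
time_s: 23.85
position: [0.622, -0.0577, 0.1399]
tcp_rot: [[0.776, 0.631, 0.0], [0.631, -0.776, 0.0], [0.001, -0.0, -1.0]]
force: [-0.6, -0.6, 4.2]
opening: 0.636
```

```bash
python3 - <<'E'
from h import *
s=cap('scene')
st=bot.read_state(); print(st['position'],st['force'])
b=s['pixels'][150:300,180:350]; cv2.imwrite('pics/g5.png',cv2.resize(b,None,fx=4,fy=4))
E
```

```text
[ 0.62200747 -0.05768825  0.14009053] [ 0.62300413 -0.23695228  3.79278149]
```

View pics/g5.png

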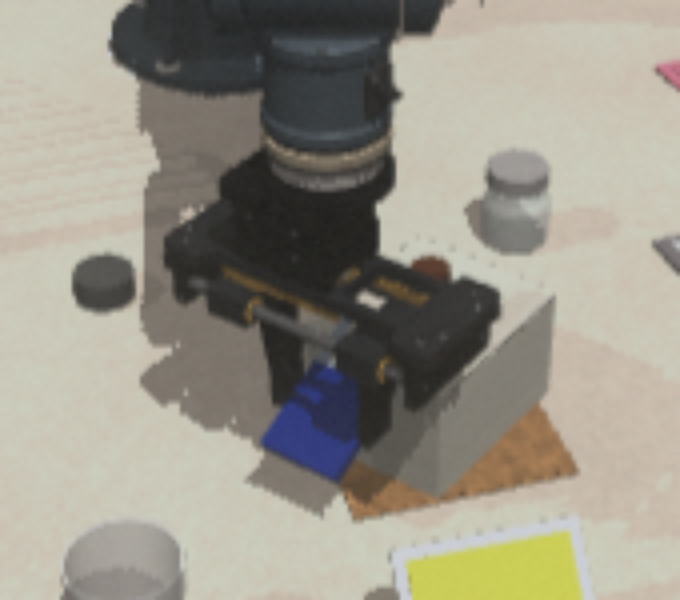

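{"fn": "play_rows", "kwargs": {"series": [{"tx":0,"ty":0,"tz":-0.005,"turn":0},{"tx":0,"ty":0,"tz":-0.004,"turn":0},{"tx":0,"ty":0,"tz":-0.003,"turn":0},{"tx":0,"ty":0,"tz":0,"turn":0},{"tx":0,"ty":0,"tz":0.03,"turn":0},{"tx":0,"ty":0,"tz":0.05,"turn":0},{"tx":0,"ty":0,"tz":0.05,"turn":0},{"tx":0,"ty":0,"tz":0.05,"turn":0},{"tx":0,"ty":0,"tz":0,"turn":0},{"tx":0,"ty":0,"tz":0,"turn":0}]}}

```text
time_s: 24.9
position: [0.6214, -0.0577, 0.2748]
tcp_rot: [[0.776, 0.631, -0.0], [0.631, -0.776, 0.0], [-0.0, -0.0, -1.0]]
force: [-0.2, -0.2, -1.1]
opening: 0.638
```

```bash
python3 - <<'E'
from h import *
s=cap('scene')
st=bot.read_state(); print(st['position'],st['force'],st['joint_positions'])
b=s['pixels'][110:300,180:390]; cv2.imwrite('pics/g6.png',cv2.resize(b,None,fx=3.1,fy=3.1))
E
```

```text
[ 0.6206272 -0.0574826  0.273398 ] [ 0.02863406 -0.6171693  -1.96335641] [-1.55495171e+01  3.13413532e+01  8.33406486e+01 -1.73239580e-03
  6.55091692e+01 -5.46694958e+01]
```

View pics/g6.png

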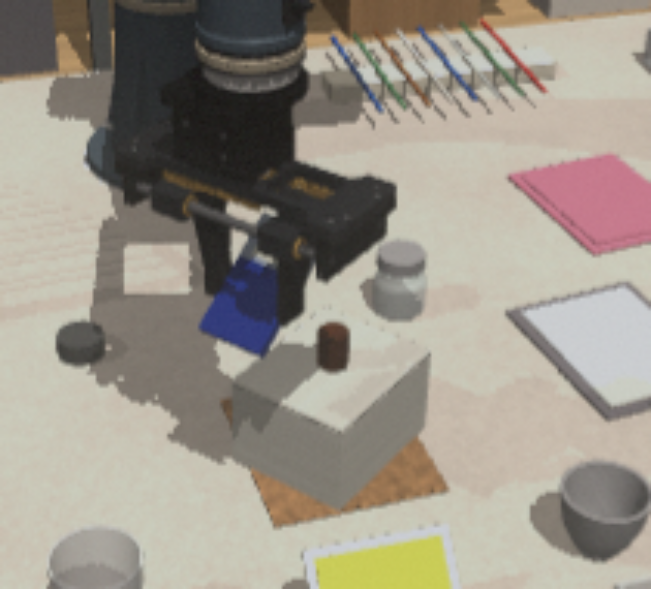

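{"fn": "play_rows", "kwargs": {"series": [{"tx":-0.008,"ty":0.025,"tz":0,"turn":0.085},{"tx":-0.015,"ty":0.05,"tz":0,"turn":0.085},{"tx":-0.017,"ty":0.055,"tz":0,"turn":0.085},{"tx":-0.017,"ty":0.055,"tz":0,"turn":0.085},{"tx":-0.017,"ty":0.055,"tz":0,"turn":0.085},{"tx":-0.017,"ty":0.055,"tz":0,"turn":0.085},{"tx":-0.017,"ty":0.055,"tz":0,"turn":0.085},{"tx":-0.017,"ty":0.055,"tz":0,"turn":0.085},{"tx":-0.017,"ty":0.045,"tz":0,"turn":0.085},{"tx":-0.01,"ty":0.025,"tz":0,"turn":0.085}]}}

```text
time_s: 25.95
position: [0.4972, 0.3244, 0.2719]
tcp_rot: [[-0.008, 1.0, -0.006], [1.0, 0.008, -0.001], [-0.001, -0.006, -1.0]]
force: [0.0, -0.8, -0.7]
opening: 0.637
```

{"fn": "play_rows", "kwargs": {"series": [{"tx":0,"ty":0,"tz":0,"turn":0},{"tx":0,"ty":0,"tz":0,"turn":0},{"tx":0,"ty":0,"tz":0,"turn":0}]}}

```text
time_s: 26.25
position: [0.5001, 0.3209, 0.2735]
tcp_rot: [[-0.0, 1.0, -0.002], [1.0, 0.0, -0.002], [-0.002, -0.002, -1.0]]
force: [-0.2, -0.0, -0.9]
opening: 0.642
```

```bash
python3 - <<'E'
from h import *
s=cap('scene');t=cap('top')
st=bot.read_state(); print(st['position'],st['force'],st['joint_positions'])
cv2.imwrite('pics/e1.png',cv2.resize(s['pixels'][60:],None,fx=1.42,fy=1.42))
b=s['pixels'][90:240,320:470]; cv2.imwrite('pics/e2.png',cv2.resize(b,None,fx=4,fy=4,interpolation=cv2.INTER_CUBIC))
cv2.imwrite('pics/e3.png',cv2.resize(t['pixels'][80:300,120:440],None,fx=2.4,fy=2.4))
E
```

```text
[0.50060362 0.32081104 0.27413241] [-0.37999808 -0.10024923 -1.78671066] [ 2.19001278e+01  2.90981760e+01  8.76327311e+01 -1.63767411e-02
  6.33488355e+01 -6.80660906e+01]
```

View pics/e1.png

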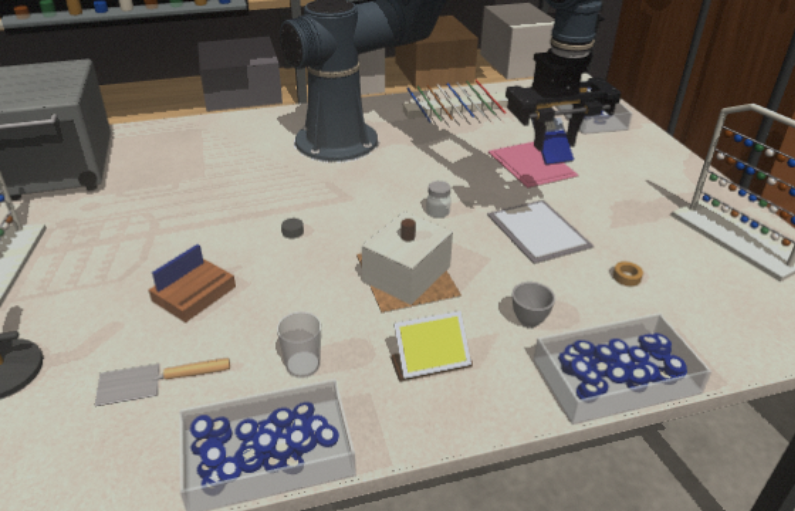

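View pics/e2.png

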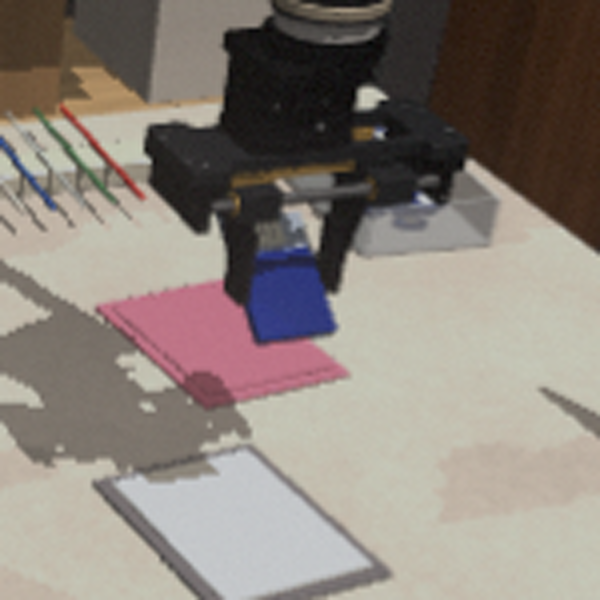

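View pics/e3.png

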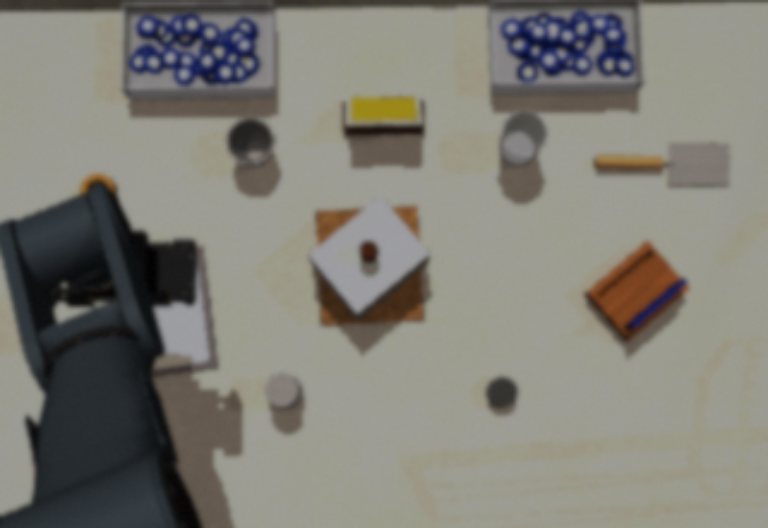

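```bash
python3 - <<'E'
from h import *
s=cap('scene')
g=np.array([.5006,.3208,.2741-.0677])
for th in range(15,61,5):
    a=np.radians(th); px=np.array([-np.cos(a),0,np.sin(a)]); n=np.array([np.sin(a),0,np.cos(a)]); pz=np.array([0,1,0]) # x,y(normal),z
    c=g+px*.010; pz=np.cross(px,n)
    P=[c-px*.05-n*.004-pz*.028,c-px*.05-n*.004+pz*.028,c+px*.012+n*.004]
    print(th,((proj(s,P)-[320,90])*4).round(0).tolist(), c.round(3))
E
```

```text
15 [[266.0, 339.0], [345.0, 328.0], [270.0, 261.0]] [0.491 0.321 0.209]
20 [[264.0, 343.0], [343.0, 332.0], [271.0, 259.0]] [0.491 0.321 0.21 ]
25 [[263.0, 345.0], [341.0, 335.0], [272.0, 258.0]] [0.492 0.321 0.211]
30 [[261.0, 348.0], [338.0, 337.0], [273.0, 256.0]] [0.492 0.321 0.211]
35 [[259.0, 350.0], [336.0, 339.0], [274.0, 255.0]] [0.492 0.321 0.212]
40 [[256.0, 352.0], [334.0, 341.0], [276.0, 254.0]] [0.493 0.321 0.213]
45 [[254.0, 353.0], [331.0, 342.0], [277.0, 254.0]] [0.494 0.321 0.213]
50 [[252.0, 353.0], [329.0, 343.0], [279.0, 254.0]] [0.494 0.321 0.214]
55 [[249.0, 354.0], [326.0, 343.0], [280.0, 254.0]] [0.495 0.321 0.215]
60 [[247.0, 353.0], [323.0, 343.0], [281.0, 254.0]] [0.496 0.321 0.215]
```

```bash
python3 - <<'E'
from h import *
print(bot.hand_in()); st=bot.read_state(); print(st['time_s'],st['position'],st['opening'],st['force'])
E
```

```text
the job is handed in; nothing more can be done
None
the job is handed in; nothing more can be done
```

The job is handed in, with about 26 s of the 64 s used by the last check. No verdict was reported.

**Cover:** I lifted it off the rack and stood it upright on the cork mat. It was set down about 1 mm from the mat's measured centre. The last pictures show it there, apparently unmoved.

**Plate:** The moves allow no tilting of the tool, so I could not tip the plate directly:
1. I took the notched plate out of its slot, stood it on the counter and pushed it over with the label up.
2. I regripped the clear part across its 56 mm height, about 41 mm from the label's middle.
3. I pressed the frosted end gently (about 5 N) on the cover's top edge to tip the plate in the grip.

**Last checks:**
- **Position:** the plate is held about 0.21 m up, within about 10 mm of the white pad's middle, with the label facing up towards the customer.
- **Tilt:** this is the least certain figure. The picture suggests about 33° from flat and the press geometry about 38°; both are well inside the limits. The plate's clear end showed about 2 pixels higher than predicted. That suggests it slipped a few mm in the grip, away from the label.
- **Bystanders:** the un-notched plate and the bystanders look unmoved in the last pictures. I did not re-measure their positions, and the arm hides part of the top view.

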